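# Vent the dust box and hold its lid open

### The arm

A 7-joint arm with a two-finger parallel gripper is mounted at the origin on the work surface. World frame = base frame: x ahead of the robot, y to its left, z up, the work surface at z = 0. Lengths are in m, angles in rad, forces in N, time in s.
With the tool pointing down it reaches from about 0.425 to 1.025 m from the base axis. Payload 9.4 kg.
Tool frame: the origin (TCP) lies between the finger pads, 19 mm behind the fingertips; this is the grasp point; z points along the fingers, y is the line along which they close (so a half turn about z gives the same grasp; the last joint's range is limited). The gripper opens to 85 mm and grips with 20 to 120 N. Pads are 22 mm wide; open, the fingers measure 114 mm over their backs; the gripper's body (76 mm by 85 mm) begins 54 mm behind the grasp point. The pads swing forward as they close: fully open they stand 13 mm farther back than shut.
Start: joints at [-1.387, 0.599, -0.003, 1.599, 0.002, 0.943, -0.08], TCP at [0.187, 0.7, 0.25] pointing down, gripper open.
Joint ranges: [-2.57, 2.57], [-0.35, 1.97], [-1.29, 1.29], [0.11, 2.56], [-1.05, 4.19], [0.11, 1.86], [-2.63, 2.63]. Speed limits (rad/s): [2.22, 2.22, 3.01, 3.01, 3.14, 3.14, 3.14].

### API

Orientations are given as a unit quaternion [x, y, z, w].
In Python, from bench import r gives the robot as it stands.
- The arm moves only by the shell command python3 -m inch 'ROWS' [FORCE]. ROWS is JSON, a list of rows, each a list of 7 numbers: the shift along the tool's x, y, z in units of 2 cm (1.0 is 2 cm), then the turn, a rotation vector about the tool's x, y, z in units of 180 degrees (1.0 is 180 degrees), then the opening, from -1 (shut) to 1 (fully open). In form: [[dx, dy, dz, rx, ry, rz, jaw], ...]. A call has 1 to 5 rows; each row shifts and turns the commanded pose from where the row before left it, along the tool's axes as they then stand; what a row does not reach is not made up. A row lasts 1/10 s, in which the tool goes at most 50 mm and 8.59 degrees, less where a joint would pass 70% of its speed; a pose out of reach is approached as far as the arm can. A call with a number of a shift or a turn outside -1 to 1 is refused whole. A call with a gripper value outside its range is refused whole. The fingers move at their own pace and stop on an object; FORCE is the grip in N (left out, the last holds). Time passes only in rows, so rows that do not move let the fingers close. It gives the time, the measured TCP pose, the force, the opening and the grip force at its end, in the units of the state.
- r.get_state(): the state, without advancing time (a new reading comes with each control period).
- r.get_image(name): name is "scene" or "top" or "wrist"; returns a dict with "image" (420x560x3 uint8, red, green, blue), "range_z" (420x560 float32, m along the optical axis (not along the pixel's ray), 0 where there is no reading), "fx", "fy", "cx", "cy" (pixels), "R" (3x3) and "t" (3): a world point X has camera coordinates R X + t; the wrist camera has in their place "mount" (4x4, takes a point from camera to tool coordinates, whose origin is the TCP and whose axes are the flange's). Camera axes: x right, y down, z forward; pixel columns grow to the right and rows downward; lengths in m; the calibration is good to about 2 mm. A picture is of the moment at which its call begins: read the wrist's pose just before it.
- r.hand_in(): hands the job in; it is judged then, once.
The state is a dict: "clock": time; "qpos": joint angles; "dq": joint speeds; "joint_efforts": joint torques, N m; "tool_pos": TCP position; "tcp_rot": TCP orientation; "contact_force": force on the tool from outside, world axes, zero at the start; "torque": the same for the moment, N m; "grip_width": finger opening in m; "finger_force": force on a finger pad.
Only numpy, scipy, OpenCV 4.12 (cv2) and the standard library are available. Lean on these libraries where they do the work, as an engineer would, in place of code of your own. Each camera call takes 0.05 s, during which the arm holds its last target. There are 200 camera calls.

### The job

Vent the dental-lab dust box while its lid is shut: push the mushroom-headed spring plunger on its deck right down to its stop for a moment, then let it come back up. Then raise the clear hinged lid by its bar handle to 40 degrees above shut and keep it there: the lid falls shut if released, so finish while still holding it with the gripper, at rest. Do not knock over or shift the jar, the plaster model or the brush on the bench.

Things in the scene. Friction and masses are not known exactly. Their poses are not given: they have to be found in the camera images.
- dustbox: White sheet-metal bench box fixed to the bench, 260 (x) by 360 (y) by 165 mm high, flat top deck, two red hand-port collars on the front wall (98 mm across, 12 mm proud, centres 75 mm up). Origin: centre of its underside on the bench; z up; its front (-x side) faces the robot, give or take some yaw. The lid covers the middle of the top.
- lid (a joint): Opening angle of the lid in rad: 0 shut, growing as the front edge rises (40 degrees = 0.698), stop at 1.3. Freely hinged, about 0.6 kg, falls shut by itself from any angle. Lifting at the bar takes about 2 to 4 N.
- lid_hinge (a point): Middle of the lid's hinge axis, which lies along the box's y, 75 mm behind (+x) the box's centre, 173 mm above the bench. Its axes turn with the lid: parallel to the box's when shut, opening turns them positively about y. The lid is a dark frame 200 (x) by 220 (y) by 12 mm with a clear window.
- lid_bar (a point): Centre of the lid's bar handle: round steel bar, 12 mm thick, along the box's y, 104 mm free between two brackets. In the lid's mid-plane, 260 mm from the hinge axis; 54 mm clear gap to the lid's front edge, open above and below: fingers opened about 50 mm straddle it from above. Lid shut: 173 mm above the bench, 185 mm in front of the box's centre. Axes as lid_hinge.
- plunger_top (a point): Centre of the top of the vent plunger: flat black mushroom head 32 mm across, 10 mm thick, on a stem in a steel valve on the side deck, 70 mm in front of the box's centre and 142 mm left or right of it. Top 213 mm above the bench when up (48 mm above the deck). z up.
- plunger (a joint): Travel of the plunger in m: 0 up, 0.010 fully down at its stop. Spring: about 3 N to start moving, 8 N at the stop; comes up by itself when released.
- valve: Fixed steel body of the vent valve, 38 mm across and 22 mm high, under the plunger head. Origin: centre of its underside, on the deck.
- regulator: Not to be used: fixed ribbed black knob, 48 mm across, 30 mm high, no stem, on the other side deck, mirrored from the valve. Origin: centre of its underside, on the deck.
- jar: Bystander: closed glass jar, 68 mm across, 85 mm high, standing loose on the bench. Origin: centre of its underside.
- model: Bystander: plaster dental model with a horseshoe of teeth, 62 by 70 by 32 mm, loose on the bench. Origin: centre of its underside.
- brush: Bystander: brush about 170 mm long, lying loose on the bench along its own x. Origin: centre of its underside.

How it is judged:
By the outcome, as a careful person would: the job done as asked, in the order asked, and still so for the second after the job is handed in, while the arm keeps its last pose, push and grip.
It also fails if it takes over 48 s, if anything falls off the work surface, if the arm or the gripper's body presses on something with over 40 N, if the wrist force passes 120 N, or if a joint passes its speed limit or range.

## Working session

There is one attempt and no reset: what is moved stays moved. The work goes in short steps, Python scripts to look and compute and a shell command to move; the robot and the scene stay as the last step left them, time stands still between calls to the robot, and variables do not carry over. Pictures are saved under pics/ and viewed, at most 10 in all, crops included, and the job is handed in when it is done.

```bash
mkdir -p pics; ls; python3 - <<'E'
from bench import r
import cv2,numpy as np
s=r.get_state();print(s)
for n in("scene","top"):
    d=r.get_image(n);cv2.imwrite(f"pics/{n}0.png",d["image"][:,:,::-1]);np.savez(f"pics/{n}0.npz",**{k:v for k,v in d.items()})
    print(n,d["R"],d["t"],d["fx"],d["cx"],d["cy"])
E
```

```text
pics
{'clock': 0.0, 'qpos': array([-1.38667209,  0.60014831, -0.00258415,  1.60012347,  0.00179125,
        0.94290862, -0.07979336]), 'dq': array([-1.08854375e-05, -1.51188915e-03,  1.50946523e-03, -1.52874866e-04,
       -5.42048515e-04,  2.40187780e-03,  4.06708183e-04]), 'joint_efforts': array([-5.73876605e-04, -7.76450801e+01,  1.56412158e+00, -2.58021498e+01,
        1.22600186e-02,  8.86394468e-03,  7.11814778e-06]), 'tool_pos': array([0.18683342, 0.70005321, 0.24910188]), 'tcp_rot': array([ 1.29996248e-01,  9.91514169e-01, -7.91407880e-04, -4.58151667e-05]), 'contact_force': array([0.5204868 , 0.49700194, 0.00630638]), 'torque': array([0.01800702, 0.03338817, 0.05415194]), 'finger_force': 0.0, 'grip_width': 0.0848981531924348}
scene [[ 0.60045979  0.79960984 -0.00849322]
 [ 0.69488486 -0.52701445 -0.4892758 ]
 [-0.39570579  0.28788864 -0.87208776]] [-0.30737332 -0.30625577  1.4787693 ] 468.6303692826662 281.1728542087611 207.02578614069282
top [[-0.01751136 -0.99972827  0.01538617]
 [-0.98200839  0.01430305 -0.18829483]
 [ 0.1880236  -0.01840665 -0.98199202]] [-0.0048665   0.56817736  1.44294689] 491.56809527612177 277.7949261392362 206.17829212452907
```

View pics/scene0.png

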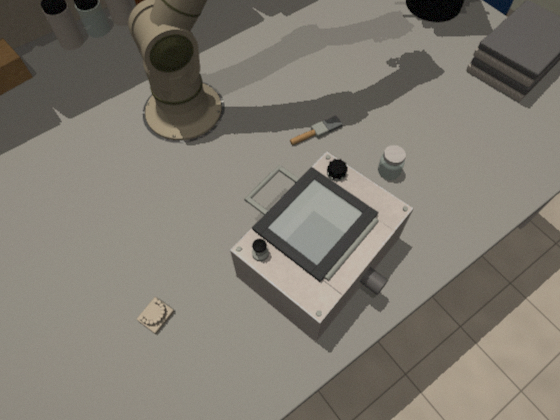

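View pics/top0.png

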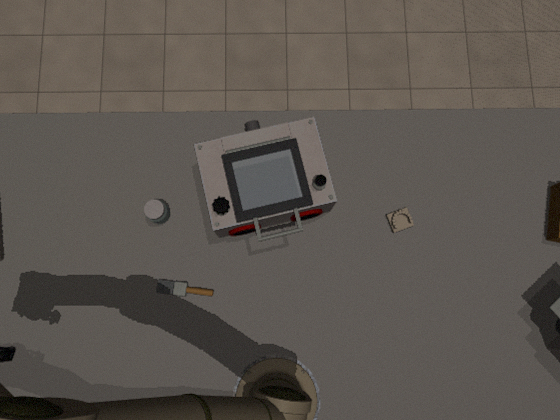

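The top view shows the box with the plunger at about (320,180), the regulator at (221,205) and the bar at about (280,236). The brush is near (185,289), the jar at (156,210) and the model at (400,220). I'll crop in closer.

```bash
python3 - <<'E'
import cv2
a=cv2.imread("pics/top0.png")[110:250,185:345];cv2.imwrite("pics/topc.png",cv2.resize(cv2.convertScaleAbs(a,alpha=1.5),None,fx=4.25,fy=4.25,interpolation=cv2.INTER_CUBIC))
a=cv2.imread("pics/scene0.png")[150:290,225:385];cv2.imwrite("pics/scenec.png",cv2.resize(cv2.convertScaleAbs(a,alpha=1.5),None,fx=4.25,fy=4.25,interpolation=cv2.INTER_CUBIC))
E
```

```text
(no output)
```

View pics/topc.png

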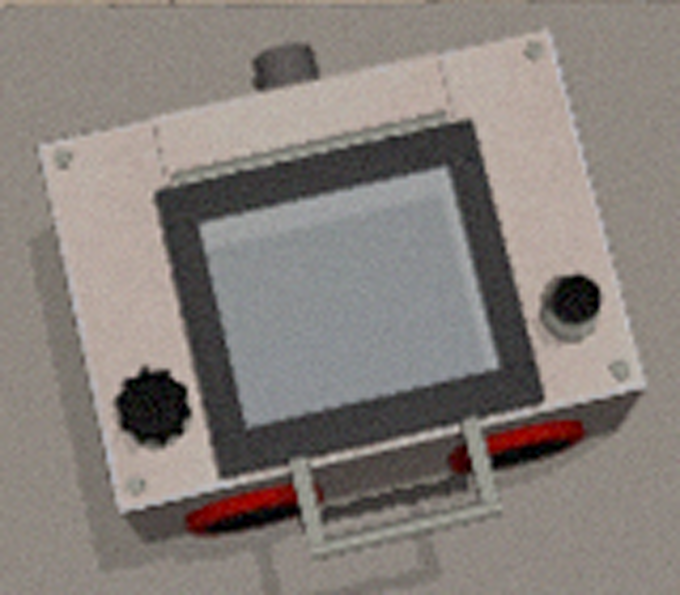

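View pics/scenec.png

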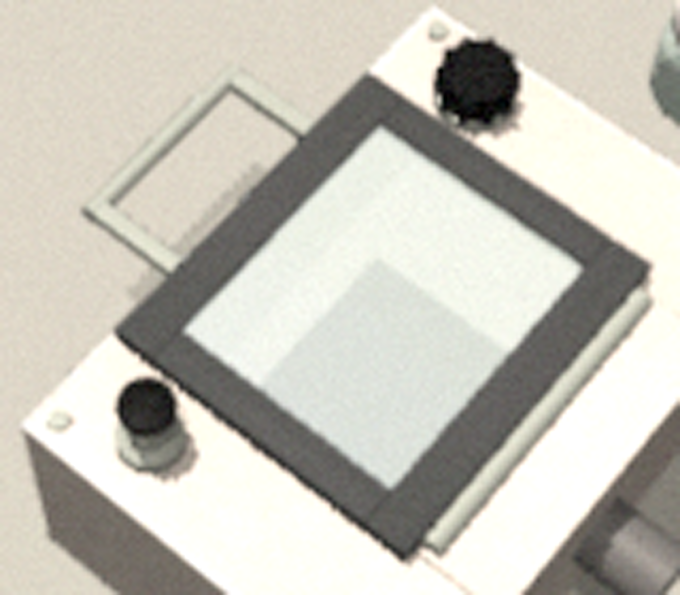

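The crops show these points:
- **Top crop:** plunger head at (575,300), bar ends at (317,547) and (497,508), deck corners at (42,147), (549,32), (643,385) and (122,512).
- **Scene crop:** plunger head at (147,407), bar ends at (92,210) and (235,76).

```bash
cat > h.py <<'E'
import numpy as np
def hit(d,p,z):
    R,t=d["R"],d["t"];v=R.T@np.array([(p[0]-d["cx"])/d["fx"],(p[1]-d["cy"])/d["fy"],1]);c=-R.T@t
    return c+v*(z-c[2])/v[2]
E
python3 - <<'E'
from h import *
np.set_printoptions(precision=4,suppress=True)
D={k:dict(np.load(f"pics/{k}0.npz")) for k in("top","scene")}
o={"top":(185,110),"scene":(225,150)}
def P(k,p,z):return hit(D[k],(np.array(p)+.5)/4.25-.5+o[k],z)
for k,p,z,n in [("top",(575,300),.213,"head"),("scene",(147,407),.213,"head"),("top",(317,547),.173,"barL"),("top",(497,508),.173,"barR"),("scene",(235,76),.173,"barL"),("scene",(92,210),.173,"barR")]:
    print(n,k,P(k,p,z))
c=np.array([P("top",p,.165) for p in[(42,147),(549,32),(643,385),(122,512)]]);print(c)
m=c.mean(0);ex=(c[0]+c[1]-c[2]-c[3])[:2];ey=(c[0]+c[3]-c[1]-c[2])[:2]
print(m,np.linalg.norm(ex)/2,np.linalg.norm(ey)/2,np.arctan2(ex[1],ex[0]),np.arctan2(-ey[0],ey[1]))
y=(np.arctan2(ex[1],ex[0])+2*np.arctan2(-ey[0],ey[1]))/3
A=np.array([[np.cos(y),-np.sin(y)],[np.sin(y),np.cos(y)]])
print("yaw",y,"bar",m[:2]+A@[-.185,0],"head",m[:2]+A@[-.07,-.142],m[:2]+A@[-.07,.142],"hinge",m[:2]+A@[.075,0])
d=D["top"]; z=d["range_z"]
for u,v in((320,180),(280,236),(205,190)): print(z[v-1:v+2,u-1:u+2])
E
```

```text
head top [ 0.6085 -0.128   0.213 ]
head scene [ 0.6106 -0.1312  0.213 ]
barL top [0.4556 0.0412 0.173 ]
barR top [ 0.4794 -0.0766  0.173 ]
barL scene [0.4534 0.0418 0.173 ]
barR scene [ 0.4773 -0.0762  0.173 ]
[[ 0.7318  0.2246  0.165 ]
 [ 0.8099 -0.1217  0.165 ]
 [ 0.5616 -0.1765  0.165 ]
 [ 0.4816  0.1688  0.165 ]]
[0.6462 0.0238 0.165 ] 0.2553291661762845 0.35467589029760616 0.21847444503057145 0.2247189154296867
yaw 0.2226374252966483 bar [ 0.4658 -0.0171] head [ 0.6093 -0.1302] [0.5466 0.1468] hinge [0.7194 0.0403]
[[1.3509 1.3492 1.3485]
 [1.3561 1.3541 1.3527]
 [1.352  1.3532 1.3463]]
[[1.3568 1.3548 1.3552]
 [1.3569 1.3585 1.53  ]
 [1.532  1.5367 1.537 ]]
[[1.3933 1.3898 1.3916]
 [1.388  1.3859 1.3865]
 [1.3849 1.3907 1.3914]]
```

Both views agree to about 3 mm. The head is at (0.6095, −0.130), the bar at (0.466, −0.017), and the yaw is about 0.21. I'll turn the tool so it closes along the box's x, raise it, and shut the jaws.

```bash
python3 -m inch '[[0,0,-0.35,0,0,0.0436,-1],[0,0,-0.35,0,0,0.0436,-1],[0,0,-0.35,0,0,0.0436,-1],[0,0,-0.35,0,0,0.0436,-1]]' 40
python3 -m inch '[[0,0,-0.35,0,0,0.0436,-1],[0,0,-0.35,0,0,0.0436,-1],[0,0,-0.35,0,0,0.0436,-1],[0,0,-0.35,0,0,0.0436,-1]]'
python3 -m inch '[[-1,0.264,0,0,0,0,-1],[-1,0.264,0,0,0,0,-1],[-1,0.264,0,0,0,0,-1],[-1,0.264,0,0,0,0,-1],[-1,0.264,0,0,0,0,-1]]'
```

```text
clock: 0.5
tool_pos: [0.1869, 0.7002, 0.2777]
tcp_rot: [0.396, 0.918, -0.0, 0.0]
contact_force: [-0.6, 0.2, 0.5]
grip_width: 0.0283
finger_force: 0.0
clock: 0.9
tool_pos: [0.1868, 0.7003, 0.3058]
tcp_rot: [0.63, 0.777, -0.0, 0.0]
contact_force: [-0.6, -0.3, -0.6]
grip_width: -0.0002
finger_force: 0.0
clock: 1.4
tool_pos: [0.2342, 0.6074, 0.3056]
tcp_rot: [0.627, 0.779, -0.0, 0.0]
contact_force: [-0.1, -0.2, 1.4]
grip_width: -0.0001
finger_force: 0.0
```

```bash
python3 -m inch '[[-1,0.264,0,0,0,0,-1],[-1,0.264,0,0,0,0,-1],[-1,0.264,0,0,0,0,-1],[-1,0.264,0,0,0,0,-1],[-1,0.264,0,0,0,0,-1]]'
python3 -m inch '[[-1,0.264,0,0,0,0,-1],[-1,0.264,0,0,0,0,-1],[-1,0.264,0,0,0,0,-1],[-1,0.264,0,0,0,0,-1],[-1,0.264,0,0,0,0,-1]]'
python3 -m inch '[[-1,0.264,0,0,0,0,-1],[-1,0.264,0,0,0,0,-1],[-1,0.264,0,0,0,0,-1],[-1,0.264,0,0,0,0,-1],[-1,0.264,0,0,0,0,-1]]'
python3 -m inch '[[-1,0.264,0,0,0,0,-1],[-1,0.264,0,0,0,0,-1],[-1,0.264,0,0,0,0,-1],[-1,0.264,0,0,0,0,-1],[-1,0.264,0,0,0,0,-1]]'
python3 -m inch '[[-1,0.264,0,0,0,0,-1],[-1,0.264,0,0,0,0,-1],[-1,0.264,0,0,0,0,-1],[-1,0.264,0,0,0,0,-1],[-1,0.264,0,0,0,0,-1]]'
python3 -m inch '[[-1,0.264,0,0,0,0,-1],[-1,0.264,0,0,0,0,-1],[-1,0.264,0,0,0,0,-1],[-1,0.264,0,0,0,0,-1],[-1,0.264,0,0,0,0,-1]]'
python3 -m inch '[[-1,0.264,0,0,0,0,-1],[-1,0.264,0,0,0,0,-1],[-1,0.264,0,0,0,0,-1],[-1,0.264,0,0,0,0,-1],[-1,0.264,0,0,0,0,-1]]'
python3 -m inch '[[-1,0.264,0,0,0,0,-1],[-1,0.264,0,0,0,0,-1],[-1,0.264,0,0,0,0,-1],[-1,0.264,0,0,0,0,-1],[-1,0.264,0,0,0,0,-1]]'
python3 -m inch '[[0,0,0,0,0,0,-1],[0,0,0,0,0,0,-1]]'
```

```text
clock: 1.9
tool_pos: [0.2817, 0.5148, 0.306]
tcp_rot: [0.627, 0.779, -0.0, 0.0]
contact_force: [0.6, -0.6, 0.3]
grip_width: 0.0003
finger_force: 0.0
clock: 2.4
tool_pos: [0.3288, 0.4226, 0.306]
tcp_rot: [0.627, 0.779, 0.0, 0.0]
contact_force: [0.3, 0.4, 0.6]
grip_width: -0.0002
finger_force: 0.0
clock: 2.9
tool_pos: [0.3757, 0.3304, 0.306]
tcp_rot: [0.628, 0.779, 0.0, -0.0]
contact_force: [-0.6, 0.1, -0.1]
grip_width: -0.0003
finger_force: 0.0
clock: 3.4
tool_pos: [0.4226, 0.2384, 0.3061]
tcp_rot: [0.628, 0.779, 0.0, -0.0]
contact_force: [0.6, 1.0, -0.1]
grip_width: 0.0002
finger_force: 0.0
clock: 3.9
tool_pos: [0.4695, 0.1463, 0.3061]
tcp_rot: [0.628, 0.779, 0.0, 0.0]
contact_force: [-0.3, 0.8, -0.0]
grip_width: -0.0002
finger_force: 0.0
clock: 4.4
tool_pos: [0.5164, 0.0542, 0.306]
tcp_rot: [0.627, 0.779, 0.0, 0.0]
contact_force: [-0.2, -0.2, 0.4]
grip_width: 0.0
finger_force: 0.0
clock: 4.9
tool_pos: [0.5633, -0.0379, 0.306]
tcp_rot: [0.627, 0.779, 0.0, 0.0]
contact_force: [0.2, 0.3, -0.4]
grip_width: 0.0001
finger_force: 0.0
clock: 5.4
tool_pos: [0.6103, -0.13, 0.306]
tcp_rot: [0.628, 0.779, 0.0, 0.0]
contact_force: [0.1, -0.5, -0.2]
grip_width: -0.0002
finger_force: 0.0
clock: 5.6
tool_pos: [0.6099, -0.1291, 0.3058]
tcp_rot: [0.628, 0.778, -0.0, -0.0]
contact_force: [-0.1, -0.1, -0.6]
grip_width: 0.0001
finger_force: 0.0
```

```bash
python3 -m inch '[[0,0,0.7,0,0,0,-1],[0,0,0.7,0,0,0,-1],[0,0,0.7,0,0,0,-1],[0,0,0.7,0,0,0,-1]]'
python3 - <<'E'
from bench import r
import cv2,numpy as np
ims=[]
d=r.get_image("scene");a=d["image"][150:290,175:335,::-1]
b=r.get_image("wrist")["image"][:,:,::-1]
cv2.imwrite("pics/p1.png",np.hstack([cv2.resize(cv2.convertScaleAbs(a,alpha=1.5),(400,350),interpolation=cv2.INTER_CUBIC),cv2.resize(cv2.convertScaleAbs(b,alpha=1.5),(400,350))]))
E
```

```text
clock: 6.0
tool_pos: [0.61, -0.1278, 0.2483]
tcp_rot: [0.627, 0.779, -0.0, -0.0]
contact_force: [0.2, 0.4, -0.3]
grip_width: 0.0
finger_force: 0.0
```

View pics/p1.png

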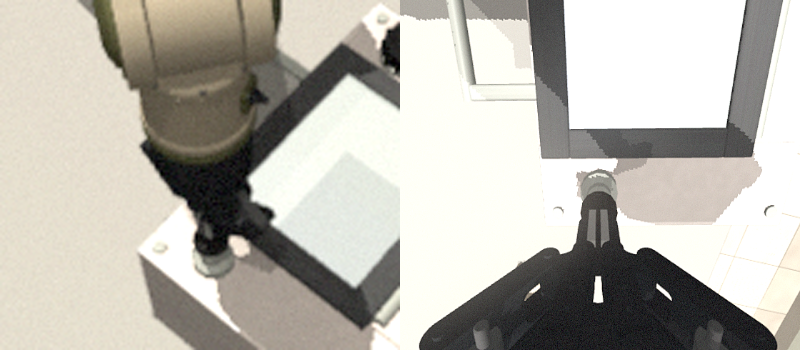

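The left half shows the shut fingertips over the plunger head (about 205,245). The wrist view on the right shows the head directly under the fingers (about 598,190). Now I'll press it with force feedback.

```bash
python3 -m inch '[[0,0,0.4,0,0,0,-1],[0,0,0.4,0,0,0,-1],[0,0,0,0,0,0,-1]]'
python3 -m inch '[[0,0,0.3,0,0,0,-1],[0,0,0,0,0,0,-1]]'
```

```text
clock: 6.4
tool_pos: [0.6101, -0.1283, 0.233]
tcp_rot: [0.627, 0.779, -0.0, -0.001]
contact_force: [0.2, 0.1, -0.8]
grip_width: -0.0001
finger_force: 0.0
clock: 6.6
tool_pos: [0.6107, -0.1286, 0.228]
tcp_rot: [0.627, 0.779, 0.0, 0.0]
contact_force: [-0.5, -0.7, 4.4]
grip_width: -0.0004
finger_force: 2.3
```

```bash
python3 -m inch '[[0,0,0.25,0,0,0,-1],[0,0,0.1,0,0,0,-1],[0,0,0,0,0,0,-1]]'
python3 -m inch '[[0,0,0.1,0,0,0,-1],[0,0,0,0,0,0,-1]]'
```

```text
clock: 6.9
tool_pos: [0.6108, -0.1286, 0.222]
tcp_rot: [0.628, 0.779, 0.0, 0.0]
contact_force: [-2.9, 0.1, 7.7]
grip_width: -0.0001
finger_force: 3.8
clock: 7.1
tool_pos: [0.6108, -0.1286, 0.2217]
tcp_rot: [0.628, 0.779, 0.001, 0.001]
contact_force: [-6.6, 2.6, 23.4]
grip_width: -0.0
finger_force: 11.8
```

The force rose to 23 N with no further travel, so the plunger is at its stop. I'll release it and move over to the bar.

```bash
python3 -m inch '[[0,0,0,0,0,0,-1],[0,0,-0.6,0,0,0,-1],[0,0,-1,0,0,0,-1],[0,0,-1,0,0,0,-1],[0,0,-1,0,0,0,-1]]'
python3 -m inch '[[0.868,-0.737,-0.2,0,0,0,0.18],[0.868,-0.737,-0.2,0,0,0,0.18],[0.868,-0.737,0,0,0,0,0.18],[0.868,-0.737,0,0,0,0,0.18]]'
python3 -m inch '[[0.868,-0.737,0,0,0,0,0.18],[0.868,-0.737,0,0,0,0,0.18],[0.868,-0.737,0,0,0,0,0.18],[0.868,-0.737,0,0,0,0,0.18],[0,0,0,0,0,0,0.18]]'
python3 - <<'E'
from bench import r
import cv2,numpy as np
s=r.get_state();print(s["tool_pos"],s["grip_width"],s["qpos"])
a=r.get_image("scene")["image"][150:290,175:335,::-1]
b=r.get_image("wrist")["image"][:,:,::-1]
cv2.imwrite("pics/p2.png",np.hstack([cv2.resize(cv2.convertScaleAbs(a,alpha=1.5),(400,350),interpolation=cv2.INTER_CUBIC),cv2.resize(cv2.convertScaleAbs(b,alpha=1),(400,350))]))
E
```

```text
clock: 7.6
tool_pos: [0.6104, -0.1284, 0.2919]
tcp_rot: [0.627, 0.779, 0.0, 0.0]
contact_force: [0.3, 0.1, -0.7]
grip_width: -0.0
finger_force: 0.0
clock: 8.0
tool_pos: [0.5374, -0.0727, 0.2993]
tcp_rot: [0.628, 0.779, 0.0, 0.0]
contact_force: [-0.4, 0.5, 0.1]
grip_width: 0.0502
finger_force: 0.0
clock: 8.5
tool_pos: [0.4636, -0.0164, 0.299]
tcp_rot: [0.627, 0.779, 0.0, -0.001]
contact_force: [0.5, -0.6, 0.3]
grip_width: 0.0503
finger_force: 0.0
[ 0.46355361 -0.01635781  0.29903376] 0.05032768487688533 [-0.48620268  0.23795209  0.4983132   2.13838759 -0.159461    0.80086749
  0.32806061]
```

View pics/p2.png

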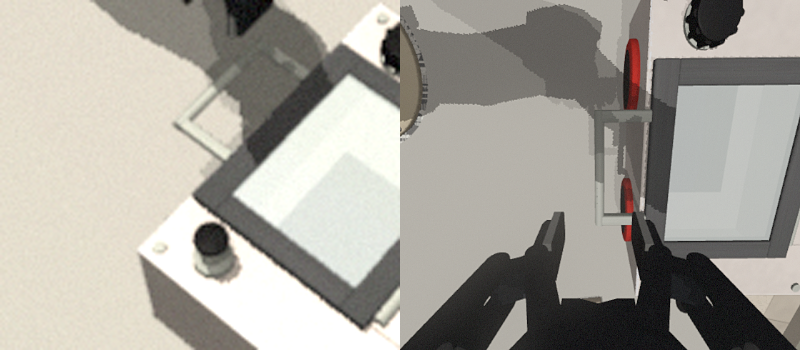

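The plunger is back up (left half, about 210,240), and the wrist view shows the bar (about 600,165) lying between the fingers in x. I'll descend and grip it.

```bash
python3 -m inch '[[0,0.15,1,0,0,0,0.18],[0,0,1,0,0,0,0.18],[0,0,1,0,0,0,0.18],[0,0,1,0,0,0,0.18]]'
python3 -m inch '[[0,0,0.8,0,0,0,0.18],[0,0,0.8,0,0,0,0.18],[0,0,0.7,0,0,0,0.18],[0,0,0,0,0,0,0.18]]'
python3 -m inch '[[0,0,0,0,0,0,-0.2],[0,0,0,0,0,0,-0.4],[0,0,0,0,0,0,-0.6],[0,0,0,0,0,0,-0.8],[0,0,0,0,0,0,-1]]' 30
python3 -m inch '[[0,0,0,0,0,0,-1],[0,0,0,0,0,0,-1],[0,0,0,0,0,0,-1]]' 40
```

```text
clock: 9.0
tool_pos: [0.4697, -0.0179, 0.2183]
tcp_rot: [0.628, 0.778, 0.0, 0.001]
contact_force: [0.9, 0.5, -0.7]
grip_width: 0.0503
finger_force: 0.0
clock: 9.4
tool_pos: [0.4688, -0.0179, 0.1716]
tcp_rot: [0.628, 0.778, -0.001, -0.001]
contact_force: [0.3, -0.3, -0.5]
grip_width: 0.05
finger_force: 0.0
clock: 9.9
tool_pos: [0.467, -0.0175, 0.1735]
tcp_rot: [0.628, 0.779, -0.001, -0.001]
contact_force: [-6.4, -2.5, 6.8]
grip_width: 0.0109
finger_force: 29.3
clock: 10.2
tool_pos: [0.467, -0.0175, 0.1735]
tcp_rot: [0.628, 0.779, -0.001, -0.001]
contact_force: [-6.3, -2.7, 6.9]
grip_width: 0.0105
finger_force: 38.9
```

Gripped on the bar. I'll lift along the arc, turning the tool with the lid at 2.5° per row.

```bash
python3 -m inch '[[0,0.006,-0.28,0.007,0,0,-1],[0,0.012,-0.567,0.0139,0,0,-1],[0,0.012,-0.567,0.0139,0,0,-1],[0,0,0,0,0,0,-1]]'
python3 -m inch '[[0,0.012,-0.567,0.0139,0,0,-1],[0,0.012,-0.567,0.0139,0,0,-1],[0,0.012,-0.567,0.0139,0,0,-1],[0,0,0,0,0,0,-1]]'
python3 -c "
from bench import r
print(r.get_state())"
```

```text
clock: 10.6
tool_pos: [0.4685, -0.0172, 0.2019]
tcp_rot: [0.626, 0.778, -0.044, -0.036]
contact_force: [-5.3, -3.6, -2.1]
grip_width: 0.0109
finger_force: 40.1
clock: 11.0
tool_pos: [0.4743, -0.0159, 0.2354]
tcp_rot: [0.623, 0.773, -0.095, -0.077]
contact_force: [-6.0, -2.0, -2.8]
grip_width: 0.0105
finger_force: 41.0
{'clock': 11.0, 'qpos': array([-0.45047815,  0.45491145,  0.49171809,  2.05338323, -0.18942534,
        0.93268685,  0.3701238 ]), 'dq': array([ 0.00516867, -0.00310898, -0.00775746,  0.0445111 , -0.01998294,
       -0.07854711,  0.0126454 ]), 'joint_efforts': array([ -1.57411136, -54.89762664,   6.21929079, -24.7882086 ,
        -0.28708574,   0.15785778,  -0.27347166]), 'tool_pos': array([ 0.47433692, -0.01591418,  0.23541645]), 'tcp_rot': array([ 0.62257006,  0.77291397, -0.09534244, -0.07694373]), 'contact_force': array([-6.02183621, -2.02039505, -2.83596746]), 'torque': array([-0.37988946,  0.90944745,  0.15965596]), 'finger_force': 40.95347464084625, 'grip_width': 0.010461093392235301}
```

```bash
python3 -m inch '[[0,0.012,-0.567,0.0139,0,0,-1],[0,0.012,-0.567,0.0139,0,0,-1],[0,0.012,-0.567,0.0139,0,0,-1],[0,0.012,-0.567,0.0139,0,0,-1],[0,0,0,0,0,0,-1]]'
python3 -m inch '[[0,0.012,-0.567,0.0139,0,0,-1],[0,0.012,-0.567,0.0139,0,0,-1],[0,0.012,-0.567,0.0139,0,0,-1],[0,0.012,-0.567,0.0139,0,0,-1],[0,0,0,0,0,0,-1]]'
python3 -m inch '[[0,0.012,-0.567,0.0139,0,0,-1],[0,0.012,-0.567,0.0139,0,0,-1],[0,0.006,-0.28,0.007,0,0,-1],[0,0,0,0,0,0,-1],[0,0,0,0,0,0,-1]]'
python3 - <<'E'
from bench import r
import cv2,numpy as np
s=r.get_state();print(s["tool_pos"],s["grip_width"],s["qpos"],np.degrees(np.arcsin((s["tool_pos"][2]-.173)/.26)))
a=r.get_image("scene")["image"][110:320,200:440,::-1]
b=r.get_image("top")["image"][90:300,140:380,::-1]
cv2.imwrite("pics/p3.png",np.hstack([cv2.resize(cv2.convertScaleAbs(x,alpha=1.5),(400,350),interpolation=cv2.INTER_CUBIC) for x in(a,b)]))
E
```

```text
clock: 11.5
tool_pos: [0.4887, -0.0127, 0.2784]
tcp_rot: [0.614, 0.762, -0.163, -0.131]
contact_force: [-7.3, -1.9, -0.6]
grip_width: 0.0103
finger_force: 41.7
clock: 12.0
tool_pos: [0.5102, -0.0078, 0.3183]
tcp_rot: [0.6, 0.744, -0.228, -0.184]
contact_force: [-8.5, -0.8, 2.2]
grip_width: 0.0106
finger_force: 42.2
clock: 12.5
tool_pos: [0.5265, -0.0041, 0.3406]
tcp_rot: [0.589, 0.731, -0.268, -0.216]
contact_force: [-7.7, 0.9, 2.1]
grip_width: 0.0103
finger_force: 42.3
[ 0.52650882 -0.00409376  0.34060986] 0.010269269315057592 [-0.43866917  0.62659742  0.51819288  1.61178897 -0.09537581  1.65674898
  0.33900275] 40.13968756079969
```

View pics/p3.png

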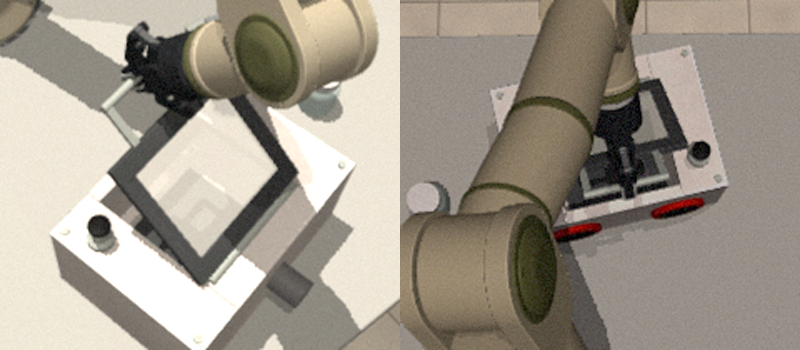

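The picture shows the lid raised with the gripper on the bar (about 145,80 in the left half) and the plunger up (about 100,230). The rise of 0.167 m and setback of 0.061 m both give 40°. I'll let it settle and hand in.

```bash
python3 -m inch '[[0,0,0,0,0,0,-1],[0,0,0,0,0,0,-1],[0,0,0,0,0,0,-1],[0,0,0,0,0,0,-1],[0,0,0,0,0,0,-1]]'
python3 -c "
from bench import r
s=r.get_state();print(s['dq'].round(4),s['tool_pos'])
print(r.hand_in())"
```

```text
clock: 13.1
tool_pos: [0.5265, -0.0041, 0.3407]
tcp_rot: [0.589, 0.731, -0.267, -0.216]
contact_force: [-6.4, -0.0, 1.9]
grip_width: 0.0103
finger_force: 42.3
[-0.      0.0003  0.0009 -0.0004 -0.0025  0.0007 -0.001 ] [ 0.52654353 -0.00407425  0.34065408]
the job is handed in; nothing more can be done
None
```

I pressed the vent plunger to its stop with the lid shut and it came back up; the lid is now held by its bar at about 40° (from the measured tool position), arm at rest, job handed in at 13.1 s, and I saw no sign that the jar, model or brush had moved, though I didn't measure them afterwards.

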